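# Set the flip tags on the chip-tray rack

## Task

On the rack a chip tray lies beyond each of the four hinged metal tags, as seen from the robot. With a fingertip, gently push over every tag that is wrong, so that in the end the tags of the full trays lean towards their tray (round disc up) and the tags of trays with any empty pocket lean the other way, towards the robot (bar up), all lying fully against their stops. Do not pick up or shift the trays or anything else on the bench.

Things in the scene. Friction and masses are not known exactly. Their poses are not given: they have to be found in the camera images.
- rack: white flat rack plate, 240 x 370 mm, 8 mm thick, fixed to the bench, standing turned up to 0.25 rad. Origin on the bench surface under the middle of the row of four tags; its x axis points from the tag row to the tray row (away from the robot), its y axis runs along the tag row, z up. Tags stand at 85 mm spacing along y on x = 0; trays lie at x = 98 mm, one straight beyond each tag.
- tag_a_stand: grey stand of one tag, fixed on the rack plate, 59 mm wide along rack y. Origin at its underside, 8 mm above the bench; the level hinge pin runs along y 42 mm above the origin (50 mm above the bench). Cheeks and stop bars reach 13 mm above the pin and 15 mm to either side. x points to its tray. Which of the four places it has varies. It carries a bare aluminium leaf 45 mm wide, 65 mm from pin to free edge, 3 mm thick.
- tag_a (a joint): lean of this leaf, rad: 0 upright, positive towards its tray (raised round black disc on the upper side), negative towards the robot (raised black bar up). Stops at +0.58 and -0.58: there the free edge is 54 mm above the pin and 37 mm out. About 30 g, damped hinge, no spring: left past upright it falls by itself to that side within about 2 s.
- tag_b_stand: grey stand of one tag, fixed on the rack plate, 59 mm wide along rack y. Origin at its underside, 8 mm above the bench; the level hinge pin runs along y 42 mm above the origin (50 mm above the bench). Cheeks and stop bars reach 13 mm above the pin and 15 mm to either side. x points to its tray. Which of the four places it has varies. It carries a bare aluminium leaf 45 mm wide, 65 mm from pin to free edge, 3 mm thick.
- tag_b (a joint): lean of this leaf, rad: 0 upright, positive towards its tray (raised round black disc on the upper side), negative towards the robot (raised black bar up). Stops at +0.58 and -0.58: there the free edge is 54 mm above the pin and 37 mm out. About 30 g, damped hinge, no spring: left past upright it falls by itself to that side within about 2 s.
- tag_c_stand: grey stand of one tag, fixed on the rack plate, 59 mm wide along rack y. Origin at its underside, 8 mm above the bench; the level hinge pin runs along y 42 mm above the origin (50 mm above the bench). Cheeks and stop bars reach 13 mm above the pin and 15 mm to either side. x points to its tray. Which of the four places it has varies. It carries a bare aluminium leaf 45 mm wide, 65 mm from pin to free edge, 3 mm thick.
- tag_c (a joint): lean of this leaf, rad: 0 upright, positive towards its tray (raised round black disc on the upper side), negative towards the robot (raised black bar up). Stops at +0.58 and -0.58: there the free edge is 54 mm above the pin and 37 mm out. About 30 g, damped hinge, no spring: left past upright it falls by itself to that side within about 2 s.
- tag_d_stand: grey stand of one tag, fixed on the rack plate, 59 mm wide along rack y. Origin at its underside, 8 mm above the bench; the level hinge pin runs along y 42 mm above the origin (50 mm above the bench). Cheeks and stop bars reach 13 mm above the pin and 15 mm to either side. x points to its tray. Which of the four places it has varies. It carries a bare aluminium leaf 45 mm wide, 65 mm from pin to free edge, 3 mm thick.
- tag_d (a joint): lean of this leaf, rad: 0 upright, positive towards its tray (raised round black disc on the upper side), negative towards the robot (raised black bar up). Stops at +0.58 and -0.58: there the free edge is 54 mm above the pin and 37 mm out. About 30 g, damped hinge, no spring: left past upright it falls by itself to that side within about 2 s.
- tray_full_1: black square chip tray 60 x 60 x 9 mm, loose, lying on the rack plate 8 mm above the bench between ribs 3 mm high, 3 x 3 pockets for white ceramic chip packages with brass lids; all nine pockets filled: a full tray. Origin at the centre of its underside.
- tray_full_2: black square chip tray 60 x 60 x 9 mm, loose, lying on the rack plate 8 mm above the bench between ribs 3 mm high, 3 x 3 pockets for white ceramic chip packages with brass lids; all nine pockets filled: a full tray. Origin at the centre of its underside.
- tray_part: black square chip tray 60 x 60 x 9 mm, loose, lying on the rack plate 8 mm above the bench between ribs 3 mm high, 3 x 3 pockets for white ceramic chip packages with brass lids; only four of the nine pockets filled: not full. Origin at the centre of its underside.
- tray_empty: black square chip tray 60 x 60 x 9 mm, loose, lying on the rack plate 8 mm above the bench between ribs 3 mm high, 3 x 3 pockets for white ceramic chip packages with brass lids; all pockets empty: not full. Origin at the centre of its underside.
- vial: amber glass vial, 18 mm diameter, 36 mm tall, standing on the rack in the tag row between two tags; leave alone. Origin at the centre of its underside.
- loupe: small black eyepiece loupe, 20 mm diameter, 26 mm tall, standing on the rack in the tag row between two tags; leave alone. Origin at the centre of its underside.
- tweezers: steel tweezers, about 125 mm long, lying on the bench on the robot side of the rack; leave alone. Origin at the centre of its underside.
- petri_dish: clear flat Petri dish, 90 mm diameter, 14 mm tall, on the bench beyond the trays; leave alone. Origin at the centre of its underside.
- swab_jar: glass jar with lid, 56 mm diameter, 70 mm tall, on the bench beside the rack; leave alone. Origin at the centre of its underside.
- rinse_bottle: white plastic bottle, 52 mm diameter, 100 mm tall, on the bench beside the rack; leave alone. Origin at the centre of its underside.
- gauge_block: dark steel block 35 x 60 x 20 mm, on the bench beyond the trays; leave alone. Origin at the centre of its underside.
Mind the look-alikes: they are no part of the job. Leave any red look-alike of the tray_part alone. Leave any orange look-alike of the tray_full_2 alone.

How it is judged:
By the outcome, as a careful person would: the job done as asked, in the order asked, and still so for the second after the job is handed in, with the robot touching nothing.
It also fails if it takes over 51 s, if anything falls off the work surface, if the arm or the gripper's body presses on something with over 40 N, if the wrist force passes 120 N, or if a joint passes its speed limit or range.

## Robot

A 6-joint arm with a two-finger parallel gripper is mounted at the origin on the work surface. World frame = base frame: x ahead of the robot, y to its left, z up, the work surface at z = 0. Lengths are in m, angles in rad, forces in N, time in s.
With the tool pointing down it reaches from about 0.3 to 0.775 m from the base axis. Payload 14.6 kg.
Tool frame: the origin (TCP) lies at the very end of the fingers, on their centre line; the grasp point (between the pads) lies 19 mm behind it; z points along the fingers, y is the line along which they close (so a half turn about z gives the same grasp; the last joint's range is limited). The gripper opens to 94 mm and grips with 3 to 60 N. Pads are 16 mm wide; open, the fingers measure 119 mm over their backs; the gripper's body (75 mm by 177 mm) begins 78 mm behind the grasp point.
Start: joints at [-1.368, 0.3, 1.521, -0, 1.321, -0.067], TCP at [0.147, -0.53, 0.205] pointing down, gripper open.
Joint ranges: [-3.03, 3.03], [-0.79, 2.21], [0.23, 2.52], [-1.04, 4.18], [0, 3.07], [-2.55, 2.55]. Speed limits (rad/s): [2.22, 2.22, 2.57, 3.14, 3.14, 3.14].

## Interface

Orientations are given as [roll, pitch, yaw] about the fixed x, y, z axes, in that order (R = Rz(yaw) Ry(pitch) Rx(roll)).
In Python, from station import * gives the robot as it stands.
- The arm moves only by the tool jog_arm, never from a script. Its argument "rows" is a list of rows, each a list of 3 entries, a list of its own where there are three numbers: the shift along the tool's x, y, z in m, then the turn about the tool's z in degrees, then the finger opening in m, from 0 to 0.094. A call has 1 to 12 rows; each row shifts and turns the commanded pose from where the row before left it, along the tool's axes as they then stand; what a row does not reach is not made up. A row lasts 1/12 s, in which the tool goes at most 41.7 mm and 7.16 degrees, less where a joint would pass 70% of its speed; a pose out of reach is approached as far as the arm can. A call is refused whole if a number of a shift passes 0.0417 or a number of a turn 7.16, either way. A call with a gripper value outside its range is refused whole. The fingers move at their own pace and stop on an object; "squeeze" is the grip in N (left out, the last holds). Time passes only in rows, so rows that do not move let the fingers close. It gives the time, the measured TCP pose, the force, the opening and the grip force at its end, in the units of the state.
- get_obs(): the state, without advancing time (a new reading comes with each control period).
- camera(name): name is "side" or "top" or "wrist"; returns a dict with "image" (480x640x3 uint8, red, green, blue), "range_z" (480x640 float32, m along the optical axis (not along the pixel's ray), 0 where there is no reading), "K" (3x3 intrinsics, pixels), "k1" (the pictures are not rectified: a ray, as slopes to the right and down, at radius r is drawn at 1 + k1 r^2 times it, then the intrinsics apply), "world_from_camera" (4x4, takes a point from camera to world coordinates); the wrist camera has in their place "T_tool_cam" (4x4, takes a point from camera to tool coordinates, whose origin is the TCP and whose axes are the flange's). Camera axes: x right, y up, looking along -z (the intrinsics and any distortion apply to the point x, -y, -z); pixel columns grow to the right and rows downward; lengths in m; the calibration is good to about 2 mm. A picture is of the moment at which its call begins: read the wrist's pose just before it.
- hand_in(): hands the job in; it is judged then, once.
Trained networks look in a picture, given as the dict that the camera call returned (one of the last four; its "shot" number tells which), for a name from the list of things; names that differ only in an ending like _2 or _b are one class to them, and where a whole thing is asked for, a point or a joint stands for the part that bears it (a point fixed in the world has none). Each returns a list of dicts, best first, with "p" (0 to 1); they miss things now and then, are a little off and sometimes report something else, mostly with a low value. They report only what shows in the picture. A call takes as long as a camera call. They do not tell look-alikes from the thing itself.
- search_frame(label, picture): "at" ([column, row] as shares, 0 to 1, of the picture: columns of its width, rows of its height, amid what is visible of it).
- spot_point(label, picture): "at" ([column, row] as shares, 0 to 1, of the picture: columns of its width, rows of its height: a listed point, or the origin of a listed thing).
The state is a dict: "time_s": time; "qpos": joint angles; "joint_vel": joint speeds; "tau": joint torques, N m; "ee_pos": TCP position; "eef_rot": TCP orientation; "force": force on the tool from outside, world axes, zero at the start; "moment": the same for the moment, N m; "grip_width": finger opening in m; "grip_force": force on a finger pad.
Only numpy, scipy, OpenCV 4.12 (cv2) and the standard library are available. Lean on these libraries where they do the work, as an engineer would, in place of code of your own. Each camera call takes 0.05 s, during which the arm holds its last target. There are 200 camera calls.

## Working session

There is one attempt and no reset: what is moved stays moved. The work goes in short steps, Python scripts to look and compute and a tool call to move; the robot and the scene stay as the last step left them, time stands still between calls to the robot, and variables do not carry over. Pictures are saved under pics/ and viewed, at most 10 in all, crops included, and the job is handed in when it is done.

Besides the shell and the picture viewer there is one more tool, called after "Call:" by a JSON object that holds its "op" and its "data". jog_arm: Moves the arm, as the interface text tells. Its arguments: {"type":"object","properties":{"rows":{"type":"array","items":{"type":"array"}},"squeeze":{"type":"number"}},"required":["rows"]}

```bash
mkdir -p pics
cat > h.py <<'E'
from station import *
import numpy as np, cv2
def world(d,u,v,z=None,T=None):
    K=d["K"];T=d["world_from_camera"] if T is None else T
    a=np.array([(u-K[0,2])/K[0,0],(v-K[1,2])/K[1,1]]);s=a.copy()
    for _ in range(10): s=a/(1+d["k1"]*(s@s))
    r=np.array([s[0],-s[1],-1.])
    if z is None: t=d["range_z"][int(round(v)),int(round(u))]
    else: t=(z-T[2,3])/(T[:3,:3]@r)[2]
    return T[:3,:3]@(r*t)+T[:3,3]
E
python3 - <<'E'
from h import *
o=get_obs();print(o)
for n in("top","side"):
    d=camera(n);cv2.imwrite(f"pics/{n}0.png",d["image"][:,:,::-1])
    for l in("tag_a_stand","tray_full_1","tray_part","tray_empty","rack","vial","loupe"):
        for r in spot_point(l,d)[:5]:
            u,v=r["at"][0]*640,r["at"][1]*480
            print(n,l,round(r["p"],2),int(u),int(v),world(d,u,v,0.0 if l=="rack" else 0.008).round(3))
E
```

```text
{'time_s': 0.0, 'qpos': array([-1.36758513e+00,  3.00486245e-01,  1.52158144e+00, -1.72658838e-05,
        1.32071244e+00, -6.66032168e-02]), 'joint_vel': array([-1.21781854e-03,  8.60263047e-05, -1.05494836e-03, -1.05222421e-03,
       -2.15009002e-04,  3.79128916e-04]), 'tau': array([-1.79866092e-04, -5.31812167e+01, -3.52737522e+01,  7.08525768e-02,
        2.44601921e-02, -1.08668087e-04]), 'ee_pos': array([ 0.14654095, -0.52984136,  0.20487788]), 'eef_rot': array([-3.14040671e+00, -6.23438622e-05,  2.69818655e-01]), 'force': array([-0.32336833, -0.16768625, -0.50078076]), 'moment': array([0.00884791, 0.04939728, 0.02257395]), 'grip_force': 0.0, 'grip_width': 0.09436350636493043}
top tag_a_stand 0.97 366 275 [ 0.511 -0.134  0.008]
top tag_a_stand 0.43 468 267 [ 0.533 -0.343  0.008]
top tray_full_1 0.97 296 208 [0.647 0.012 0.008]
top tray_full_1 0.85 341 220 [ 0.624 -0.08   0.008]
top tray_full_1 0.61 253 133 [0.801 0.106 0.008]
top tray_part 0.89 419 241 [ 0.584 -0.241  0.008]
top tray_part 0.86 475 155 [ 0.767 -0.357  0.008]
top tray_part 0.42 346 269 [ 0.523 -0.094  0.008]
top tray_empty 0.81 380 231 [ 0.603 -0.161  0.008]
top tray_empty 0.37 287 255 [0.548 0.028 0.008]
top rack 0.55 349 267 [ 0.527 -0.1   -0.   ]
top rack 0.24 379 231 [ 0.603 -0.16   0.   ]
top vial 0.53 344 274 [ 0.513 -0.089  0.008]
top loupe 0.47 390 285 [ 0.492 -0.183  0.008]
side tag_a_stand 0.73 322 334 [ 0.509 -0.138  0.008]
side tray_full_1 0.81 345 257 [0.644 0.    0.008]
side tray_full_1 0.71 377 206 [0.792 0.103 0.008]
side tray_part 0.98 398 359 [ 0.587 -0.242  0.008]
side tray_part 0.79 530 365 [ 0.762 -0.359  0.008]
side tray_empty 0.7 378 321 [ 0.605 -0.163  0.008]
side rack 0.95 313 320 [ 0.515 -0.1    0.   ]
side vial 0.36 314 313 [ 0.521 -0.092  0.008]
side loupe 0.19 344 252 [0.65  0.014 0.008]
```

Run:
```python
import cv2
a=cv2.imread("pics/top0.png")[120:340,220:500];cv2.imwrite("pics/top0c.png",cv2.resize(a,None,fx=2.7,fy=2.7,interpolation=2))
a=cv2.imread("pics/side0.png")[190:450,200:560];cv2.imwrite("pics/side0c.png",cv2.resize(a,None,fx=2.2,fy=2.2,interpolation=2))
```

```text
(no output)
```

View pics/top0c.png

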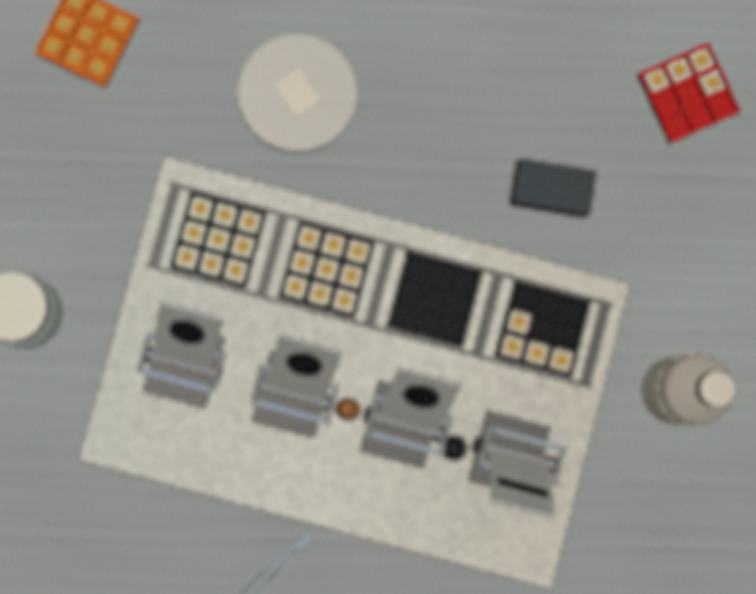

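View pics/side0c.png

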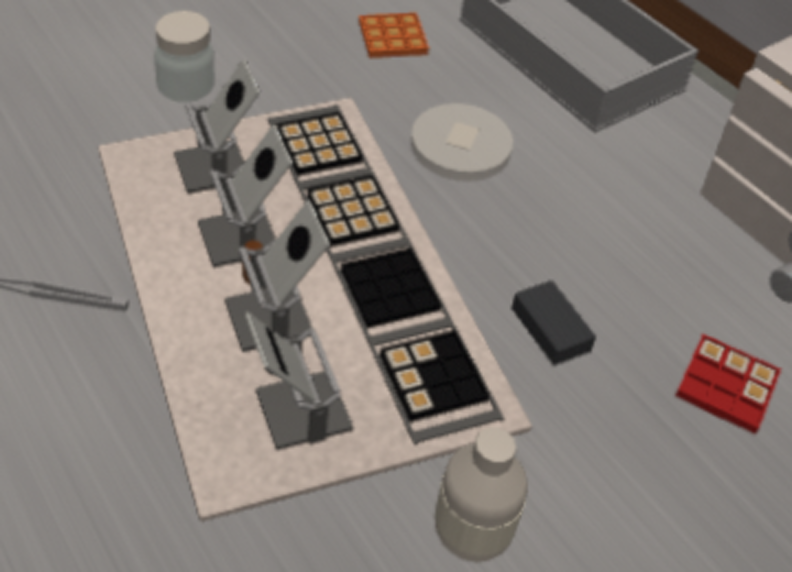

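Only the third tag from the left is wrong. It stands by the empty tray (crop px 420,397) and leans to the tray with its disc up. Both full trays already have the disc up, and the part tray has the bar up. I'll close the fingers, line up with the rack and go to the far side of that tag.

Call:
{"op": "jog_arm", "data": {"rows": [[[0,0,0],7,0],[[0,0,0],7,0],[[0,0,0],7,0],[[0,0,0],7,0],[[0,0,0],1.2,0],[[0,0,0],0,0],[[0.02,-0.029,0],0,0],[[0.02,-0.029,0],0,0],[[0.02,-0.029,0],0,0],[[0.02,-0.029,0],0,0],[[0.02,-0.029,0],0,0],[[0.02,-0.029,0],0,0]]}}

```text
time_s: 1.8
ee_pos: [0.3055, -0.3883, 0.2056]
eef_rot: [3.141, -0.0, -0.236]
force: [0.2, -1.2, 0.9]
grip_width: 0.0173
grip_force: 0.0
```

Call:
{"op": "jog_arm", "data": {"rows": [[[0.02,-0.029,0],0,0],[[0.02,-0.029,0],0,0],[[0.02,-0.029,0],0,0],[[0.02,-0.029,0],0,0],[[0.02,-0.029,0],0,0],[[0.02,-0.029,0],0,0],[[0.02,-0.029,0],0,0],[[0.02,-0.029,0],0,0],[[0.02,-0.029,0],0,0],[[0.02,-0.029,0],0,0],[[0,0,0],0,0],[[0,0,0],0,0]]}}

```text
time_s: 2.8
ee_pos: [0.5682, -0.1543, 0.2049]
eef_rot: [-3.142, 0.001, -0.234]
force: [-0.6, -0.6, 0.5]
grip_width: 0.0004
grip_force: 0.0
```

Run:
```python
from h import *
from scipy.spatial.transform import Rotation as R
o=get_obs();d=camera("wrist");cv2.imwrite("pics/w1.png",d["image"][:,:,::-1])
T=np.eye(4);T[:3,:3]=R.from_euler("xyz",o["eef_rot"]).as_matrix();T[:3,3]=o["ee_pos"]
print(o["ee_pos"],o["eef_rot"],o["grip_width"]);T=T@d["T_tool_cam"]
for l in("tag_a_stand","tray_empty","tray_full_1","tray_part"):
    for r in spot_point(l,d)[:4]:
        u,v=r["at"][0]*640,r["at"][1]*480
        print(l,round(r["p"],2),int(u),int(v),world(d,u,v,0.008,T).round(3))
```

```text
[ 0.56820562 -0.15426176  0.20488271] [-3.14158461e+00  7.88125323e-04 -2.33932949e-01] 0.0003688671985208405
tag_a_stand 0.57 318 267 [ 0.51  -0.136  0.008]
tray_empty 0.65 321 161 [ 0.606 -0.162  0.008]
tray_empty 0.43 129 160 [0.647 0.003 0.008]
tray_full_1 0.96 225 161 [ 0.626 -0.079  0.008]
tray_full_1 0.85 128 157 [0.65  0.003 0.008]
tray_part 0.76 415 163 [ 0.585 -0.242  0.008]
```

View pics/w1.png

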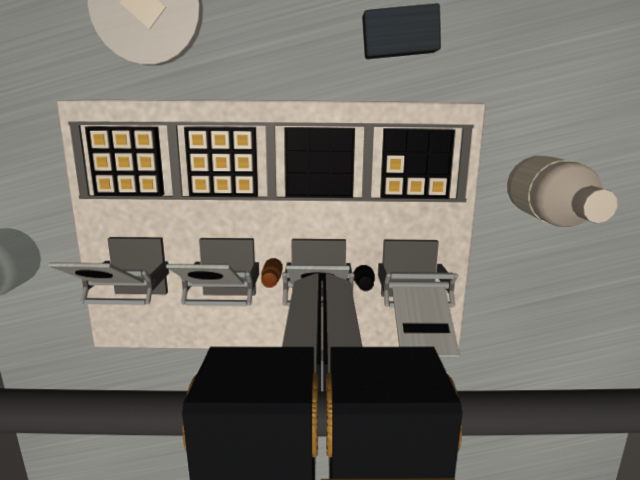

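The wrist view confirms it: the empty tray is at (321,161) and its tag, disc side up, is right below at (318,267), just robot-side of the fingertip. The tip needs 12 mm more towards the tray, then down to z of about 0.09, then a slow push back.

Call:
{"op": "jog_arm", "data": {"rows": [[[0.012,-0.003,0],0,0],[[0,0,0.02],0,0],[[0,0,0.02],0,0],[[0,0,0.02],0,0],[[0,0,0.02],0,0],[[0,0,0.02],0,0],[[0,0,0.014],0,0],[[0,0,0],0,0],[[-0.012,0,0],0,0],[[-0.01,0,0],0,0],[[-0.006,0,0],0,0],[[-0.005,0,0],0,0]]}}

```text
time_s: 4.05
ee_pos: [0.5478, -0.1479, 0.0926]
eef_rot: [3.141, -0.001, -0.24]
force: [-0.4, 0.6, 0.2]
grip_width: 0.0005
grip_force: 0.1
```

Call:
{"op": "jog_arm", "data": {"rows": [[[-0.005,0,0],0,0],[[-0.005,0,0],0,0],[[-0.005,0,0],0,0],[[-0.005,0,0],0,0],[[-0.005,0,0],0,0],[[-0.005,0,0],0,0],[[-0.005,0,0],0,0],[[0,0,0],0,0],[[0,0,0],0,0]]}}

```text
time_s: 4.8
ee_pos: [0.5139, -0.1391, 0.0915]
eef_rot: [3.142, -0.0, -0.24]
force: [-0.1, -0.2, -0.2]
grip_width: 0.0006
grip_force: 0.0
```

Run:
```python
from h import *
print(get_obs()["ee_pos"])
d=camera("side");cv2.imwrite("pics/s2.png",cv2.resize(d["image"][190:450,200:560,::-1],None,fx=2.2,fy=2.2,interpolation=2))
```

```text
[ 0.51386883 -0.13914807  0.09154771]
```

View pics/s2.png

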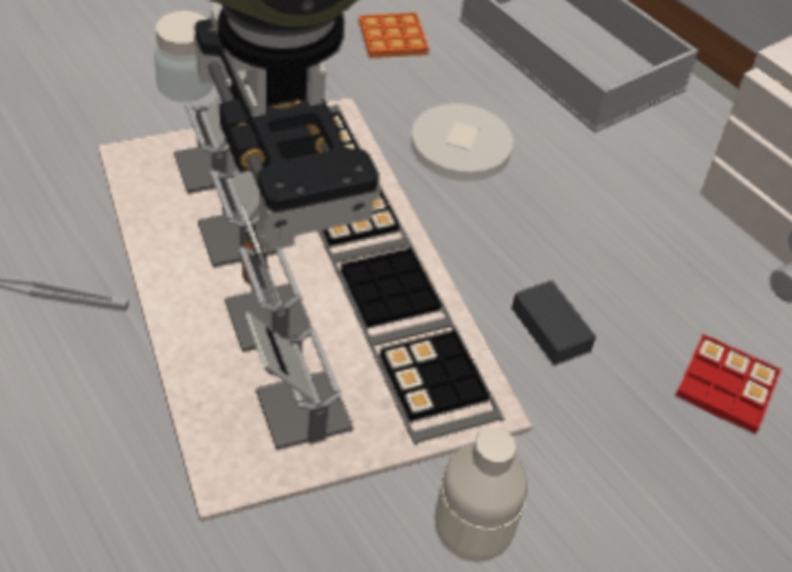

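The leaf at about (275,275) is tilting towards the robot under the fingertip. I'll push a little further, then back off, raise the tool and let the leaf settle.

Call:
{"op": "jog_arm", "data": {"rows": [[[-0.005,0,0],0,0],[[-0.005,0,0],0,0],[[0,0,0],0,0],[[0,0,0],0,0],[[0.01,0,0],0,0],[[0.015,0,0],0,0],[[0.015,0,0],0,0],[[0,0,-0.02],0,0],[[0,0,-0.03],0,0],[[0,0,-0.03],0,0],[[0,0,-0.03],0,0],[[0,0,-0.03],0,0]]}}

```text
time_s: 5.85
ee_pos: [0.543, -0.1462, 0.2329]
eef_rot: [3.142, 0.0, -0.24]
force: [0.7, 0.3, 0.1]
grip_width: 0.0006
grip_force: 0.0
```

Call:
{"op": "jog_arm", "data": {"rows": [[[-0.01,0.03,0],0,0],[[-0.01,0.03,0],0,0],[[-0.01,0.03,0],0,0],[[-0.01,0.03,0],0,0],[[-0.01,0.03,0],0,0],[[-0.01,0.03,0],0,0],[[-0.01,0.03,0],0,0],[[-0.01,0.03,0],0,0],[[-0.01,0.03,0],0,0],[[-0.01,0.03,0],0,0],[[0,0,0],0,0],[[0,0,0],0,0]]}}

```text
time_s: 6.85
ee_pos: [0.3739, -0.4149, 0.2312]
eef_rot: [-3.141, 0.0, -0.242]
force: [0.1, 1.0, 0.3]
grip_width: 0.0002
grip_force: 0.0
```

Call:
{"op": "jog_arm", "data": {"rows": [[[0,0,0],0,0],[[0,0,0],0,0],[[0,0,0],0,0],[[0,0,0],0,0],[[0,0,0],0,0],[[0,0,0],0,0],[[0,0,0],0,0],[[0,0,0],0,0],[[0,0,0],0,0],[[0,0,0],0,0],[[0,0,0],0,0],[[0,0,0],0,0]]}}

```text
time_s: 7.85
ee_pos: [0.3747, -0.414, 0.2314]
eef_rot: [-3.142, 0.0, -0.24]
force: [0.6, 0.8, -0.4]
grip_width: 0.0005
grip_force: 0.0
```

Run:
```python
from h import *
o=get_obs();print(o["time_s"],o["ee_pos"],o["force"])
d=camera("top");t=d["image"][190:340,220:500,::-1]
e=camera("side");s=e["image"][190:430,200:480,::-1]
f=lambda a,w:cv2.resize(a,(w,int(a.shape[0]*w/a.shape[1])),interpolation=2)
a,b=f(t,390),f(s,390);h=max(len(a),len(b));p=lambda x:np.vstack([x,np.zeros((h-len(x),390,3),np.uint8)])
cv2.imwrite("pics/f3.png",np.hstack([p(a),p(b)]))
```

```text
7.85 [ 0.37468486 -0.41396398  0.23142579] [ 0.57304758  0.82874277 -0.4195188 ]
```

View pics/f3.png

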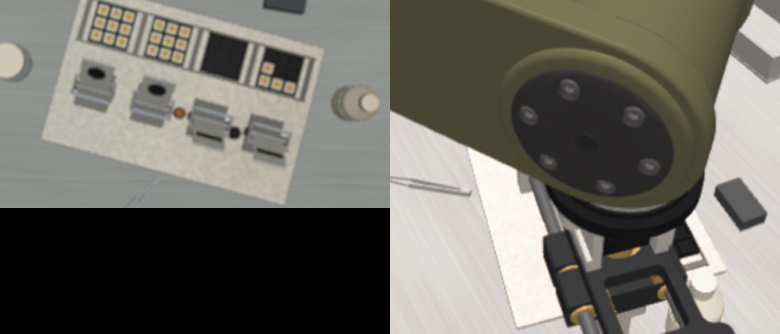

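The top view shows tags 3 and 4 both bar up, tags 1 and 2 still disc up, and the vial and loupe in place. I'll wait a bit more and check that tag 3 lies fully against its stop.

Call:
{"op": "jog_arm", "data": {"rows": [[[0,0,0],0,0],[[0,0,0],0,0],[[0,0,0],0,0],[[0,0,0],0,0],[[0,0,0],0,0],[[0,0,0],0,0],[[0,0,0],0,0],[[0,0,0],0,0],[[0,0,0],0,0],[[0,0,0],0,0],[[0,0,0],0,0],[[0,0,0],0,0]]}}

```text
time_s: 8.95
ee_pos: [0.3747, -0.4139, 0.2314]
eef_rot: [-3.142, 0.0, -0.24]
force: [0.6, -0.2, -0.5]
grip_width: 0.0003
grip_force: 0.0
```

Run:
```python
from h import *
d=camera("top");cv2.imwrite("pics/f4.png",cv2.resize(d["image"][240:320,340:440,::-1],None,fx=6,fy=6,interpolation=2))
```

```text
(no output)
```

View pics/f4.png

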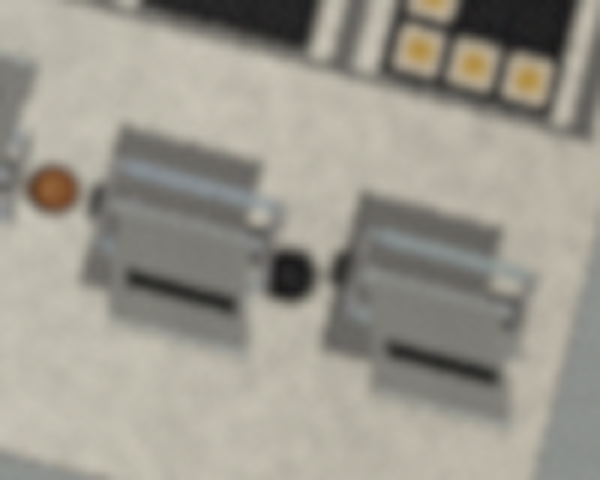

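Tag 3's bar (181,291) is as far from its stop bar as tag 4's (441,363), about 107 px in both, so tag 3 lies against its stop.

```bash
python3 -c "
from station import *
print(hand_in())"
```

```text
the job is handed in; nothing more can be done
None
```

The job is handed in: only the tag of the empty tray was wrong, and it now leans towards the robot against its stop (bar up); the other three tags were already right, and I saw nothing else moved.

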